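# Filter plate out for inspection

### The job

Take the hardwood slat off the filter box's cover flap and lay it flat on the stack of slats, lined up with them and not overhanging. Then swing the flap up by its loop handle until it stands upright, draw the filter plate up out of the box by its tab, and finish still holding it, upright and still, over the middle of the white board, its lower edge about 15 cm above it. Do not drop either, and leave everything else on the bench in place.

Things in the scene. Friction and masses are not known exactly. Their poses are not given: they have to be found in the camera images.
- box: Blue steel filter box fixed on the bench, 150 (x) x 220 (y) x 120 high, walls 5, open top under the flap. Origin: centre of underside; own x points from handle side (near the robot) to hinge side. Duct stub 35 long on the far side. Inside, midway in y, a slot in the own x-z plane holds the filter plate upright; its ribs guide only the plate's ends, up to 75 above the bench; else it is empty.
- flap (a joint): Cover flap angle (rad): 0 shut and level, 1.57 upright, stop at 1.75. Sheet 6 thick covering the box top (150 x 220), 0.3 kg, hinged along the box's far (own +x) top edge; stiff hinge: it stays at any angle where it is left; about 4 N at the bar lifts it.
- flap_handle (a point): Middle of the flap's loop handle: round bar 12 dia along the box's y, 92 free between two arms, 40 in front of the flap's free edge and box wall, in the flap's plane, 123 above the bench when shut, free space below but for the low tin. Pinched from above (fingers one on each side of the bar, closing along box x) it turns between the fingers, so they can point down for the whole swing.
- flap_hinge (a point): Point on the hinge axis (along box y), mid-length, 123 above the bench. The handle bar moves about it on a circle of radius 190 in the box's x-z plane: at angle a it is at -190 cos(a) in box x and +190 sin(a) in z from here. Axes turn with the flap; the box's at angle 0.
- plate: Filter plate, hidden until the flap is open: framed metal mesh, upright, 110 wide (own x, along box x), 10 thick (y), 78 high, plus a grip tab mid-top 40 wide (x), 10 thick (y), 28 high: 106 in all; 0.18 to 0.3 kg. Origin: middle of lower edge, z up. Stands at the box's centre on its floor, 5 above the bench (tab top 9 below the rim), 2.5 play each side; lifts straight up freely.
- slat: Dark hardwood slat 180 (own x) x 60 (y) x 15 thick, about 0.13 kg, loose, flat on the flap, roughly along the hinge. Origin: centre of underside (126 above the bench at the start).
- stack: Fixed stack of dark hardwood slats like the loose one: two layers of two side by side on bearers, 180 along own x (the slats' length), 123 along own y, top 50 above the bench. Origin: centre of underside. The slat goes on its middle, lengthwise along own x. Left or right of the box.
- board: White inspection board lying fixed on the bench, 150 (x) x 190 (y) x 8 thick with a low wooden strip (13 high in all) along its far edge; origin: centre of its underside. On the other side of the box from the stack.
- pot: steel glue pot, 100 dia, 85 high, bystander behind the box; origin: centre of underside
- mallet: wooden mallet lying on the bench, head 65 x 110 x 65 high, handle 170; origin: under the middle of the head; bystander
- bottle: grey plastic bottle, 52 dia, 130 high, bystander behind the box; origin: centre of underside
- tin: flat round steel tin, 66 dia, 35 high, bystander in front of the box; origin: centre of underside
- gouge: wood-carving gouge lying on the bench on the robot's side of the stack, 215 long, handle 22 high; origin: on the bench where handle and blade meet; bystander
- brush: brush lying on the bench beyond the stack; bystander, low; origin on the bench about the middle of it
- sander: cork sanding block 65 x 100 x 32 high lying beyond the board; origin: centre of underside; bystander
Not all that is in view belongs to the job. Leave any green or purple look-alike of the stack alone.

How it is judged:
On the way, in this order (a step that is already met when the one before it is completed fails the run):
1. the slat lies flat on the stack, lined up, let go (z of slat in the frame of stack between 0.045 and 0.056 m and x of slat in the frame of stack between -0.03 and 0.03 m and y of slat in the frame of stack between -0.045 and 0.045 m and angle between slat's own z axis and vertical below 0.08 rad and angle between the x axis of slat and the x axis of stack, either way round below 0.2 rad and linear speed of slat below 0.03 m/s and contact force between the fingers and slat below 0.1 N), for 0.3 s.
2. the flap stands open (value of joint flap above 1.35 rad), for 0.2 s.
3. the filter plate is out of the box, in the fingers (height (world z) of plate above 0.121 m and contact force between the fingers and plate above 1 N), for 0.1 s.
At the end, for the whole second after the job is handed in: Slat released flat on the stack (30 mm lengthwise, 45 mm crosswise of its centre, 0.2 rad); flap beyond 1.35 rad; plate still and in the fingers alone, upright within 0.2 rad, lower edge 90 to 250 mm above the bench, within 50 mm horizontally of the board centre (all of step 1 and value of joint flap above 1.35 rad and height (world z) of plate between 0.09 and 0.25 m and horizontal distance between plate and board below 0.05 m and angle between plate's own z axis and vertical below 0.2 rad and contact force between the fingers and plate above 2 N and linear speed of plate below 0.05 m/s and contact force between plate and box below 0.1 N and contact force between plate and board below 0.1 N); the arm keeps its last pose, push and grip.
It fails at once if a bystander (pot, mallet, bottle, tin, gouge, brush, sanding block) is pushed more than 3 cm away or tipped over (distance of any of pot, mallet, bottle, tin, gouge, brush, sander from where it was at the start of the episode above 0.03 m or angle between any of pot, mallet, bottle, tin, gouge, brush, sander's own z axis and vertical above 0.7 rad).
It fails at once if the slat is dropped (falls free of the fingers by more than about 2 cm) (linear speed of slat above 0.65 m/s and contact force between the fingers and slat below 0.05 N).
It fails at once if the plate is dropped (falls free of the fingers by more than about 2 cm) (linear speed of plate above 0.65 m/s and contact force between the fingers and plate below 0.05 N).
It also fails if it takes over 66 s, if anything falls off the work surface, if the arm or the gripper's body presses on something with over 40 N, if the wrist force passes 120 N, or if a joint passes its speed limit or range.

### The arm

A 7-joint arm with a two-finger parallel gripper is mounted at the origin on the work surface. World frame = base frame: x ahead of the robot, y to its left, z up, the work surface at z = 0. Lengths are in m, angles in rad, forces in N, time in s.
With the tool pointing down it reaches from about 0.4 to 0.85 m from the base axis. Payload 10.4 kg.
Tool frame: the origin (TCP) lies midway between the tips of the shut fingers; the grasp point (between the pads) lies manip.pinch_z behind it (manip.pinch_z is the distance from the TCP to the grasp point, in m); z points along the fingers, y is the direction in which the jaws open and shut (so a half turn about z gives the same grasp; the last joint's range is limited). The gripper opens to 85 mm and grips with 20 to 120 N. Pads are 22 mm wide; open, the fingers measure 114 mm over their backs; the gripper's body (76 mm by 85 mm) begins 54 mm behind the grasp point. The pads swing forward as they close: fully open they stand 13 mm farther back than shut.
Start: joints at [-1.328, 0.332, -0.065, 1.46, 0.022, 1.35, -0.088], TCP at [0.164, 0.603, 0.231] pointing down, gripper open.
Joint ranges: [-2.6, 2.6], [-0.5, 2.12], [-1.47, 1.34], [0.16, 2.42], [-1.27, 4.41], [0.06, 2.06], [-2.6, 2.6]. Speed limits (rad/s): [2.22, 2.22, 2.79, 2.79, 3.14, 3.14, 3.14].

### API

Orientations are given as a unit quaternion [x, y, z, w].
In Python, from workcell import manip gives the robot as it stands.
- The arm moves only by the shell command python3 -m handwheel 'ROWS' [FORCE]. ROWS is JSON, a list that holds one entry, the list of rows, each a list of 7 numbers: the shift along the tool's x, y, z in m, then the turn, a rotation vector about the tool's x, y, z in rad, then the finger opening in m, from 0 to 0.0854. In form: [[[tx, ty, tz, ax, ay, az, claw], ...]]. A call has 1 to 8 rows; each row is the pose to reach, as a shift and turn from the pose commanded when the call began, along the tool's axes at that moment; what a row does not reach only later rows make up. A row lasts 1/8 s, in which the tool goes at most 62.5 mm and 10.7 degrees, less where a joint would pass 70% of its speed; a pose out of reach is approached as far as the arm can. A call with a gripper value outside its range is refused whole. The fingers move at their own pace and stop on an object; FORCE is the grip in N (left out, the last holds). Time passes only in rows, so rows that repeat a pose let the fingers close. It gives the time, the measured TCP pose, the force and the opening at its end, in the units of the state.
- manip.get_obs(): the state, without advancing time (a new reading comes with each control period).
- manip.camera(name): name is "scene" or "top" or "wrist"; returns the picture (400x640x3 uint8, blue, green, red); there is no depth.
- manip.calibration(name): a dict with "fx", "fy", "cx", "cy" (pixels), "view" (4x4, takes a point from world to camera coordinates); the wrist camera has in their place "tool_from_camera" (4x4, takes a point from camera to tool coordinates, whose origin is the TCP and whose axes are the flange's). Camera axes: x right, y up, looking along -z (the intrinsics and any distortion apply to the point x, -y, -z); pixel columns grow to the right and rows downward; lengths in m; the calibration is good to about 2 mm. A picture is of the moment at which its call begins: read the wrist's pose just before it. calibration takes no time and is no camera call.
- manip.hand_in(): hands the job in, once; it reports no verdict.
The state is a dict: "clock": time; "joint_pos": joint angles; "joint_velocities": joint speeds; "tau": joint torques, N m; "position": TCP position; "ee_rot": TCP orientation; "ft_force": force on the tool from outside, world axes, zero at the start; "torque": the same for the moment, N m; "grip_width": opening from 0.0 (shut) to 1.0 (fully open).
Only numpy, scipy, OpenCV 4.12 (cv2) and the standard library are available. Lean on these libraries where they do the work, as an engineer would, in place of code of your own. Each camera call takes 0.05 s, during which the arm holds its last target.

## Working session

There is one attempt and no reset: what is moved stays moved. The work goes in short steps, Python scripts to look and compute and a shell command to move; the robot and the scene stay as the last step left them, time stands still between calls to the robot, and variables do not carry over. Pictures are saved under pics/ and viewed, and the job is handed in when it is done.

```bash
ls; mkdir -p pics
cat > h.py <<'E'
import numpy as np, cv2
from workcell import manip
from scipy.spatial.transform import Rotation as R
def save(n,f):
    o=manip.get_obs(); im=manip.camera(n); cv2.imwrite(f,im); return o,im
def cam(n,o=None):
    c=manip.calibration(n)
    K=np.array([[c['fx'],0,c['cx']],[0,c['fy'],c['cy']],[0,0,1]])
    if n=='wrist':
        T=np.eye(4);T[:3,:3]=R.from_quat(o['ee_rot']).as_matrix();T[:3,3]=o['position']
        W=T@np.array(c['tool_from_camera'])
    else: W=np.linalg.inv(np.array(c['view']))
    return c,K,W
def ray(n,uv,o=None):
    c,K,W=cam(n,o)
    d=np.array([(uv[0]-c['cx'])/c['fx'],-(uv[1]-c['cy'])/c['fy'],-1])
    return W[:3,3],W[:3,:3]@d
def onz(n,uv,z,o=None):
    p,d=ray(n,uv,o); return p+d*(z-p[2])/d[2]
def proj(n,P,o=None):
    c,K,W=cam(n,o); q=np.linalg.inv(W)@np.append(P,1)
    return c['cx']+c['fx']*q[0]/-q[2], c['cy']-c['fy']*q[1]/-q[2]
E
python3 - <<'E'
from h import *
print(manip.get_obs(), manip.pinch_z)
for n in ('scene','top','wrist'):
    print(manip.calibration(n)); save(n,f'pics/{n}0.png')
E
```

```text
pics
{'clock': 0.0, 'joint_pos': array([-1.32761871,  0.33290015, -0.06472425,  1.46094445,  0.02161935,
        1.34990797, -0.08850565]), 'joint_velocities': array([ 1.20686361e-03, -7.90704270e-04, -1.16619142e-04, -9.66165778e-04,
        7.51491818e-05,  8.97489819e-04,  8.83978491e-04]), 'tau': array([-3.36164030e-04, -6.25422406e+01,  4.88517154e-02, -3.91621435e+01,
        1.61111739e-02,  9.58986551e-03, -8.45286934e-06]), 'position': array([0.1640601 , 0.60268846, 0.23049685]), 'ee_rot': array([ 1.32476891e-01,  9.91185824e-01, -7.29446361e-04, -5.77574150e-05]), 'ft_force': array([-0.27457152,  0.12134466,  0.52424967]), 'torque': array([-0.0060035 , -0.03967753,  0.05189003]), 'grip_width': 0.9971283860274203} 0.0187
{'fx': 451.8226755497735, 'fy': 451.8226755497735, 'cx': 319.5373583614754, 'cy': 199.89511450615305, 'view': array([[-0.67571391,  0.7368665 , -0.02093982,  0.32543108],
       [-0.44187116, -0.38213623,  0.81161677,  0.15464461],
       [ 0.59005135,  0.55767344,  0.58381482, -1.79451523],
       [ 0.        ,  0.        ,  0.        ,  1.        ]])}
{'fx
[... 212 characters left out ...]
6e-01, -4.59379089e-03,  1.66545579e-01,
        -4.99971610e-01],
       [-1.66608907e-01, -2.76111172e-02,  9.85636393e-01,
        -1.03989475e+00],
       [ 0.00000000e+00,  0.00000000e+00,  0.00000000e+00,
         1.00000000e+00]])}
{'fx': 313.980959052616, 'fy': 313.980959052616, 'cx': 317.47233691984695, 'cy': 197.5380206285168, 'tool_from_camera': array([[-4.67515479e-06,  9.48482387e-01,  3.16829863e-01,
         8.14303825e-02],
       [ 9.99999784e-01,  2.12811372e-04, -6.22329862e-04,
         6.18876512e-04],
       [-6.57693911e-04,  3.16829791e-01, -9.48482183e-01,
        -1.42029739e-01],
       [ 0.00000000e+00,  0.00000000e+00,  0.00000000e+00,
         1.00000000e+00]])}
```

View pics/scene0.png

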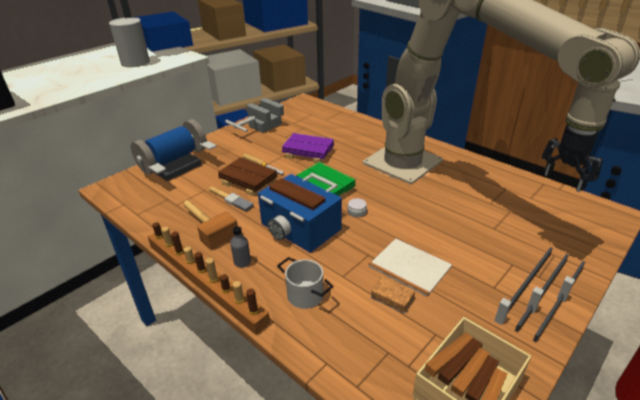

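View pics/top0.png

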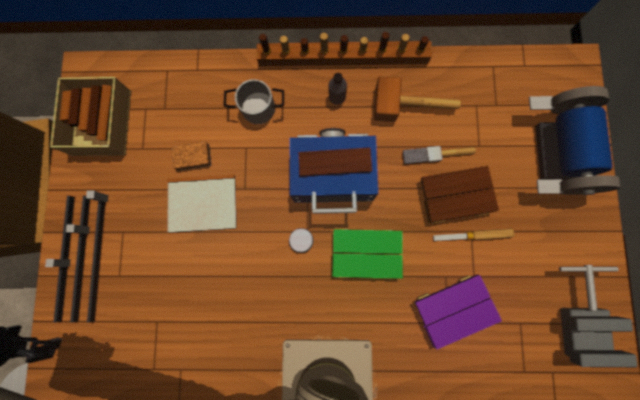

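View pics/wrist0.png

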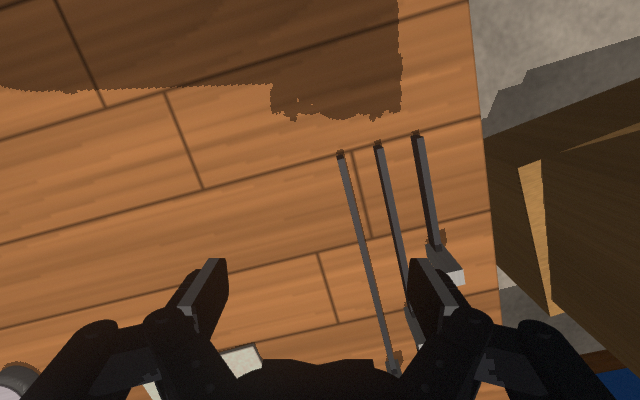

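The top view shows the box with the slat on its flap (334,165), the handle bar at (334,209), the white board at (202,205) and the tin at (301,240). There are three stack candidates: dark brown (459,195), green (367,255) and purple (457,312). The dark brown one fits, since it is hardwood-coloured, beside the box, opposite the board, with the gouge in front and the brush beyond. I'll confirm that in a crop and measure.

Run:
```python
from h import *
im=cv2.imread('pics/top0.png')
cv2.imwrite('pics/crop_top.png',cv2.resize(im[110:270,270:520],None,fx=3.2,fy=3.2,interpolation=cv2.INTER_CUBIC)[:, :800])
hsv=cv2.cvtColor(im,cv2.COLOR_BGR2HSV)
for p in [(310,165),(350,160),(440,190),(470,205),(459,180),(200,205),(300,180),(334,209),(400,210)]:
    print(p,hsv[p[1],p[0]])
```

```text
(310, 165) [  9 175  86]
(350, 160) [ 10 184  90]
(440, 190) [ 10 184  83]
(470, 205) [ 10 208  87]
(459, 180) [ 11 201  90]
(200, 205) [ 21  49 182]
(300, 180) [109 168 109]
(334, 209) [ 17  31 149]
(400, 210) [ 13 185 149]
```

View pics/crop_top.png

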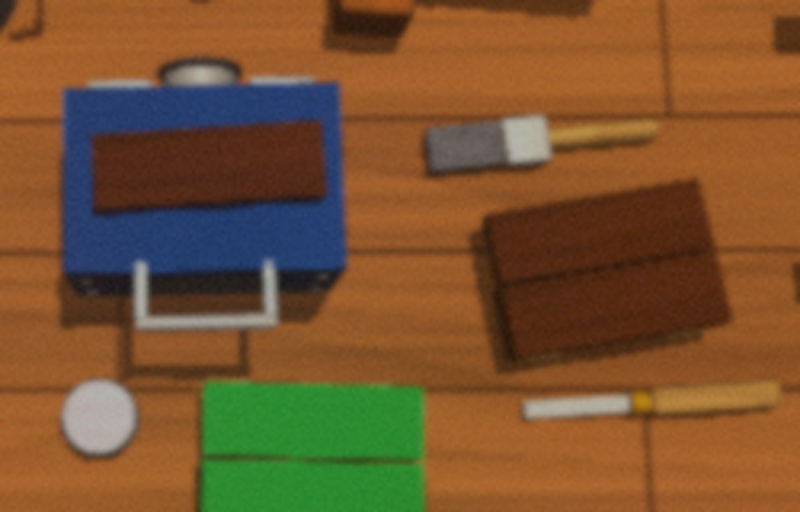

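The crop confirms it. The dark brown two-slat stack, with corners at roughly crop (487,213), (697,182), (730,322) and (512,360), matches the loose slat in colour and size. Next I'll measure poses.

```bash
cat > m.py <<'E'
from h import *
im=cv2.imread('pics/top0.png')
hsv=cv2.cvtColor(im,cv2.COLOR_BGR2HSV)
dark=cv2.inRange(hsv,(3,120,45),(16,255,110))
def blob(mask,x0,y0,x1,y1):
    m=np.zeros_like(mask); m[y0:y1,x0:x1]=mask[y0:y1,x0:x1]
    m=cv2.morphologyEx(m,cv2.MORPH_CLOSE,np.ones((5,5)))
    c,_=cv2.findContours(m,cv2.RETR_EXTERNAL,cv2.CHAIN_APPROX_NONE)
    return max(c,key=cv2.contourArea)[:,0,:].astype(float)
def rect(c,z,name,n='top',o=None):
    P=np.array([onz(n,p,z,o)[:2] for p in c])*1000
    r=cv2.minAreaRect(P.astype(np.float32)); print(name,np.round(r[0],1),np.round(r[1],1),round(r[2],1)); return r
if __name__=='__main__':
    rect(blob(dark,296,145,374,182),.141,'slat')
    rect(blob(dark,415,160,505,230),.050,'stack')
    rect(blob(cv2.inRange(hsv,(12,10,130),(40,110,255)),150,170,245,240),.008,'board')
    rect(blob(cv2.inRange(hsv,(95,90,85),(125,255,255)),280,125,385,203),.126,'flap')
    rect(blob(cv2.inRange(hsv,(50,90,60),(70,255,255)),320,220,410,290),.05,'green')
    rect(blob(cv2.inRange(hsv,(0,0,120),(179,70,255)),285,225,318,256),.035,'tin')
    for uv in [(270+145/3.2,110+321/3.2),(270+270/3.2,110+321/3.2)]: print('bar',onz('top',uv,.123))
    for uv in [(64,88),(338,84),(345,268),(66,272)]: print('flapc',onz('top',(270+uv[0]/3.2,110+uv[1]/3.2),.126))
    for uv in [(487,213),(697,182),(730,322),(512,360)]: print('stackc',onz('top',(270+uv[0]/3.2,110+uv[1]/3.2),.05))
    for uv in [(92,136),(321,122),(326,199),(95,213)]: print('slatc',onz('top',(270+uv[0]/3.2,110+uv[1]/3.2),.141))
E
python3 m.py
```

```text
slat [560.6 -22.3] [ 57.9 174.4] 3.3
stack [ 487.7 -343.5] [135.5 202.5] 10.2
board [473.  349.3] [142.9 192. ] 3.4
flap [555.8 -18.2] [147.  216.1] 0.7
green [ 337.9 -105.4] [177.  121.4] 88.2
tin [373.3  68.7] [61.4 58.3] 89.9
bar [0.44172548 0.02604203 0.123     ]
bar [ 0.44139855 -0.0703663   0.123     ]
flapc [0.62830889 0.09076711 0.126     ]
flapc [ 0.62970583 -0.12665314  0.126     ]
flapc [ 0.48204287 -0.12859997  0.126     ]
flapc [0.47988011 0.08740304 0.126     ]
stackc [ 0.5406357  -0.25704174  0.05      ]
stackc [ 0.56605123 -0.43233427  0.05      ]
stackc [ 0.44830813 -0.4509332   0.05      ]
stackc [ 0.41757333 -0.27216768  0.05      ]
slatc [0.58461066 0.06689103 0.141     ]
slatc [ 0.59446827 -0.1110309   0.141     ]
slatc [ 0.53333701 -0.11356764  0.141     ]
slatc [0.52339163 0.06405345 0.141     ]
```

```bash
cat > g.py <<'E'
import sys
from h import *
# usage: g.py x y z yaw_of_tool_x_deg -> shift in the tool axes and turn (tool down)
def go(x,y,z,yaw):
    o=manip.get_obs(); T=R.from_quat(o['ee_rot'])
    a=np.radians(yaw); xx=np.array([np.cos(a),np.sin(a),0]); zz=np.array([0,0,-1.])
    D=R.from_matrix(np.column_stack([xx,np.cross(zz,xx),zz]))
    print('shift',np.round(T.inv().apply(np.array([x,y,z])-o['position']),4),'turn',np.round((T.inv()*D).as_rotvec(),4),'t',o['clock'],'yaw now',np.degrees(np.arctan2(*T.as_matrix()[[1,0],0])).round(2))
if __name__=='__main__': go(*map(float,sys.argv[1:5]))
E
python3 g.py .559 -.023 .26 93.2
```

```text
shift [-0.5454 -0.5001 -0.0287] turn [-9.0000e-04  7.0000e-04  1.2491e+00] t 0.15 yaw now 164.77
```

```bash
python3 -m handwheel '[[[-0.36,-0.33,-0.028,0,0,0.8,0.0854],[-0.36,-0.33,-0.028,0,0,0.8,0.0854],[-0.36,-0.33,-0.028,0,0,0.8,0.0854],[-0.36,-0.33,-0.028,0,0,0.8,0.0854],[-0.545,-0.5,-0.028,0,0,1.249,0.0854],[-0.545,-0.5,-0.028,0,0,1.249,0.0854],[-0.545,-0.5,-0.028,0,0,1.249,0.0854],[-0.545,-0.5,-0.028,0,0,1.249,0.0854]]]' 40; python3 g.py .559 -.023 .26 93.2
```

```text
clock: 1.15
position: [0.4313, 0.1787, 0.2527]
ee_rot: [0.688, 0.726, 0.0, -0.0]
ft_force: [1.2, 1.3, 0.6]
grip_width: 1.0
shift [-0.2083  0.1166 -0.0074] turn [ 0.0002 -0.0006 -0.0016] t 1.15 yaw now 93.11
```

```bash
python3 -m handwheel '[[[-0.208,0.117,-0.007,0,0,0,0.0854],[-0.208,0.117,-0.007,0,0,0,0.0854],[-0.208,0.117,-0.007,0,0,0,0.0854],[-0.208,0.117,-0.007,0,0,0,0.0854],[-0.208,0.117,-0.007,0,0,0,0.0854],[-0.208,0.117,-0.007,0,0,0,0.0854]]]'
python3 - <<'E'
from h import *
o,im=save('wrist','pics/w1.png'); print(o['position'])
E
```

```text
clock: 1.9
position: [0.5588, -0.02, 0.2592]
ee_rot: [0.687, 0.727, -0.0, -0.0]
ft_force: [0.1, -0.3, 0.7]
grip_width: 1.004
[ 0.5588162  -0.01997809  0.25915307]
```

View pics/w1.png

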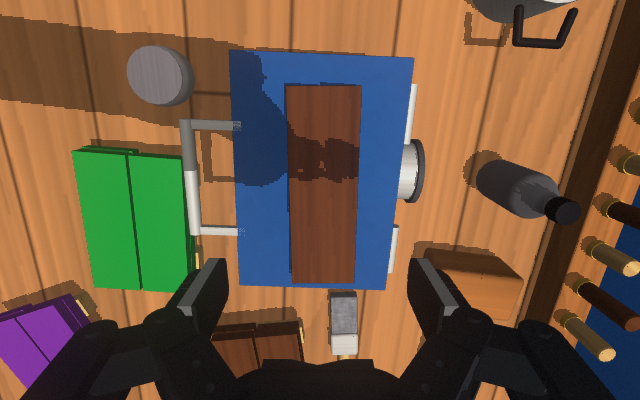

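The wrist view shows the slat with corners (286,85), (361,86), (354,283), (292,282). The flap corners are (230,51), (413,58), (386,290), (240,284) and the bar runs (187,122)–(194,234).

```bash
python3 - <<'E'
from h import *
o=manip.get_obs()
for nm,z,pts in [('slat',.141,[(285.5,85),(361.5,86),(354.5,283),(292,282)]),('flap',.126,[(230,51),(413,58),(386,290),(240,284)]),('bar',.123,[(187,124),(194,232)])]:
    P=np.array([onz('wrist',p,z,o) for p in pts]); print(nm,P[:,:2].round(4).tolist(),P.mean(0).round(4))
E
python3 g.py .559 -.023 .2 93.2
```

```text
slat [[0.529, 0.0671], [0.5883, 0.0697], [0.5997, -0.1083], [0.5397, -0.1107]] [ 0.5642 -0.0205  0.141 ]
flap [[0.4825, 0.0904], [0.6295, 0.0937], [0.6353, -0.1246], [0.4861, -0.1261]] [ 0.5584 -0.0166  0.126 ]
bar [[0.4428, 0.0306], [0.442, -0.072]] [ 0.4424 -0.0207  0.123 ]
shift [-0.0037  0.0001  0.0593] turn [-0.0007 -0.0006  0.0016] t 1.95 yaw now 93.29
```

```bash
python3 -m handwheel '[[[0,0.003,0.06,0,0,0,0.0854],[0,0.003,0.105,0,0,0,0.0854],[0,0.003,0.125,0,0,0,0.0854],[0,0.003,0.135,0,0,0,0.0854],[0,0.003,0.135,0,0,0,0.0854],[0,0.003,0.135,0,0,0,0.0854]]]'
python3 - <<'E'
from h import *
o,im=save('wrist','pics/w2.png'); print(o['position'],o['ft_force'])
E
```

```text
clock: 2.7
position: [0.5627, -0.02, 0.1257]
ee_rot: [0.687, 0.727, 0.001, 0.0]
ft_force: [0.8, -1.3, 0.2]
grip_width: 1.004
[ 0.56273352 -0.01996584  0.12571509] [ 0.76765142 -1.32543818  0.24145892]
```

View pics/w2.png

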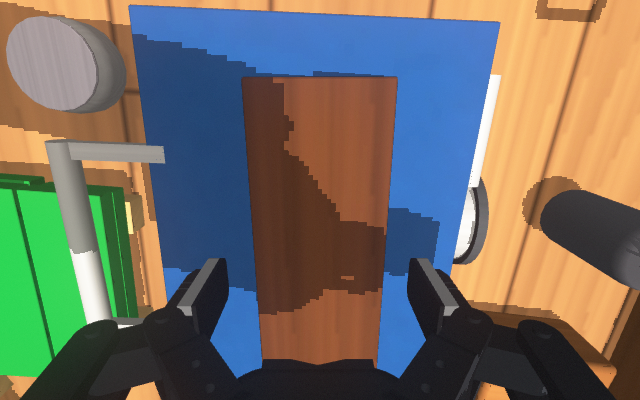

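The slat is centred between the open fingers at columns 227 and 410, and the tips are clear of the flap. I'll close 2 mm lower.

```bash
python3 -m handwheel '[[[0,0,0.002,0,0,0,0.05],[0,0,0.002,0,0,0,0.05],[0,0,0.002,0,0,0,0.05],[0,0,0.002,0,0,0,0.05],[0,0,0.002,0,0,0,0.05],[0,0,0.002,0,0,0,0.05]]]' 45;  python3 -m handwheel '[[[0,0,-0.02,0,0,0,0.05],[0,0,-0.04,0,0,0,0.05],[0,0,-0.06,0,0,0,0.05],[0,0,-0.08,0,0,0,0.05]]]'
python3 - <<'E'
from h import *
o,im=save('wrist','pics/w3.png'); print(o['position'],o['ft_force'],o['grip_width']*85.4)
E
```

```text
clock: 3.5
position: [0.5624, -0.0203, 0.1231]
ee_rot: [0.687, 0.727, 0.0, 0.0]
ft_force: [-0.7, 1.0, 5.3]
grip_width: 0.69
clock: 4.0
position: [0.5618, -0.0204, 0.2029]
ee_rot: [0.687, 0.727, -0.0, -0.0]
ft_force: [0.3, 0.3, -1.3]
grip_width: 0.689
[ 0.56182121 -0.02038689  0.20290887] [ 0.25692959  0.33039231 -1.29460878] 58.83961518411677
```

View pics/w3.png

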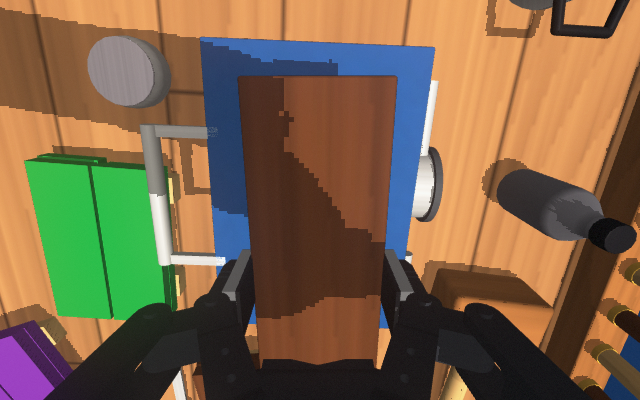

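The slat is held (58.8 mm) and lifted level. Carrying it over the stack.

```bash
python3 g.py .494 -.352 .16 99.3
```

```text
shift [-0.3271 -0.0875  0.0452] turn [ 0.0029 -0.0002 -0.1066] t 4.05 yaw now 93.19
```

```bash
python3 -m handwheel '[[[-0.05,-0.013,0,0,0,-0.03,0.05],[-0.1,-0.027,0,0,0,-0.05,0.05],[-0.15,-0.04,0,0,0,-0.07,0.05],[-0.2,-0.054,0,0,0,-0.1066,0.05],[-0.25,-0.067,0.01,0,0,-0.1066,0.05],[-0.295,-0.08,0.03,0,0,-0.1066,0.05],[-0.327,-0.0875,0.045,0,0,-0.1066,0.05],[-0.327,-0.0875,0.045,0.002,0,-0.1066,0.05]]]'
python3 - <<'E'
from h import *
o,im=save('wrist','pics/w4.png'); print(o['position'],o['ft_force'],o['grip_width']*85.4)
save('top','pics/t4.png')
im=cv2.imread('pics/t4.png'); cv2.imwrite('pics/t4c.png',cv2.resize(im[110:270,350:550],None,fx=3.5,fy=3.5,interpolation=cv2.INTER_CUBIC))
E
```

```text
clock: 5.05
position: [0.4904, -0.3543, 0.1557]
ee_rot: [0.649, 0.761, -0.002, -0.002]
ft_force: [-0.6, -0.3, -1.2]
grip_width: 0.688
[ 0.49043905 -0.3543341   0.15567024] [-0.56343552 -0.3082944  -1.20495974] 58.78278174489825
```

View pics/w4.png

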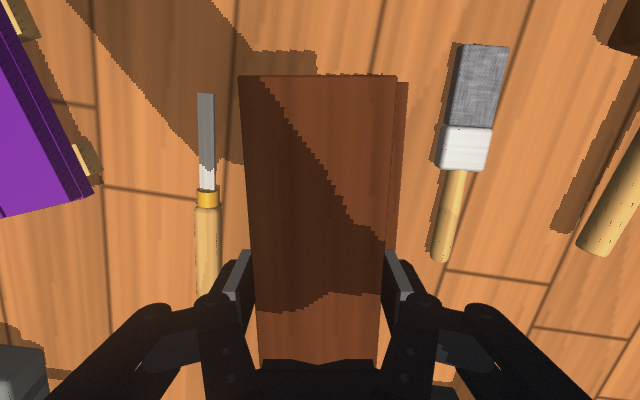

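View pics/t4c.png

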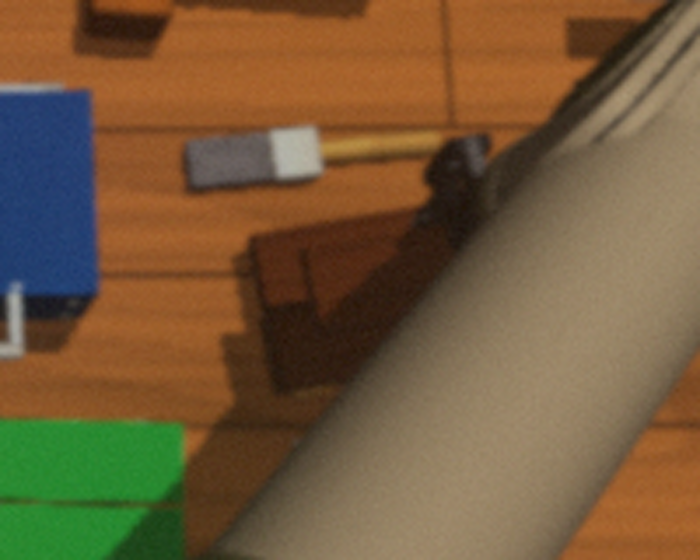

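The wrist view shows the stack's far edge just right of the slat, with its corner at (408,82). I'll check that against the top-view corner (0.541,-0.257).

```bash
python3 - <<'E'
from h import *
o=manip.get_obs()
for uv in [(408,82),(396,215)]: print(onz('wrist',uv,.05,o))
E
python3 g.py .495 -.352 .050 99.3
```

```text
[ 0.54497122 -0.25198887  0.05      ]
[ 0.56160085 -0.35694546  0.05      ]
shift [-0.0009  0.0023  0.1069] turn [-0.0028 -0.0007 -0.0001] t 5.15 yaw now 99.29
```

```bash
python3 -m handwheel '[[[0,0.003,0.03,-0.0028,0,0,0.05],[0,0.003,0.06,-0.0028,0,0,0.05],[0,0.003,0.08,-0.0028,0,0,0.05],[0,0.003,0.095,-0.0028,0,0,0.05],[0,0.003,0.102,-0.0028,0,0,0.05],[0,0.003,0.106,-0.0028,0,0,0.05],[0,0.003,0.106,-0.0028,0,0,0.05]]]'; python3 g.py .496 -.351 .048 99.3
```

```text
clock: 6.02
position: [0.496, -0.3514, 0.0519]
ee_rot: [0.647, 0.762, 0.0, 0.0]
ft_force: [-0.4, 0.4, -0.8]
grip_width: 0.691
shift [0.0004 0.0001 0.0039] turn [0.0012 0.0001 0.0002] t 6.025 yaw now 99.31
```

```bash
python3 -m handwheel '[[[0,0,0.002,0.0012,0,0,0.05],[0,0,0.003,0.0012,0,0,0.05],[0,0,0.004,0.0012,0,0,0.05],[0,0,0.004,0.0012,0,0,0.05]]]'; python3 g.py .496 -.351 .048 99.3
```

```text
clock: 6.52
position: [0.4958, -0.3512, 0.0475]
ee_rot: [0.647, 0.762, -0.0, -0.0]
ft_force: [0.1, 0.2, -0.6]
grip_width: 0.686
shift [ 0.0002  0.0002 -0.0005] turn [-0.0004 -0.0002  0.0003] t 6.525 yaw now 99.32
```

```bash
python3 -m handwheel '[[[0,0,0.001,0,0,0,0.05],[0,0,0.002,0,0,0,0.05],[0,0,0.002,0,0,0,0.05]]]'; python3 g.py .496 -.351 .048 99.3
```

```text
clock: 6.9
position: [0.4959, -0.3513, 0.0471]
ee_rot: [0.647, 0.762, 0.0, -0.0]
ft_force: [-6.9, 5.8, 17.7]
grip_width: 0.688
shift [ 0.0003  0.0001 -0.0009] turn [ 0.0004 -0.001   0.0002] t 6.9 yaw now 99.31
```

Contact at 17 N. I'll release slowly and rise.

```bash
python3 -m handwheel '[[[0,0,-0.001,0,0,0,0.065],[0,0,-0.001,0,0,0,0.075],[0,0,-0.001,0,0,0,0.0854],[0,0,-0.001,0,0,0,0.0854],[0,0,-0.03,0,0,0,0.0854],[0,0,-0.08,0,0,0,0.0854],[0,0,-0.13,0,0,0,0.0854],[0,0,-0.16,0,0,0,0.0854]]]'
python3 - <<'E'
from h import *
o,im=save('wrist','pics/w5.png'); print(o['position'],o['ft_force'],o['grip_width']*85.4)
E
python3 g.py .442 -.021 .20 90
```

```text
clock: 7.9
position: [0.4962, -0.3518, 0.2081]
ee_rot: [0.647, 0.762, 0.0, 0.001]
ft_force: [-0.6, 0.3, -0.4]
grip_width: 1.001
[ 0.49621918 -0.35183403  0.2081432 ] [-0.64429711  0.27643024 -0.37697934] 85.44292588649418
shift [ 0.3363 -0.0009  0.0102] turn [0.005  0.003  0.1622] t 7.95 yaw now 99.29
```

View pics/w5.png

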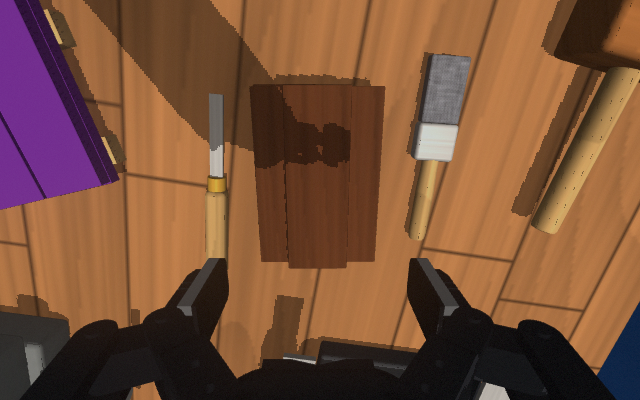

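The slat lies lengthwise in the middle of the stack: slat columns 284–350 within stack columns 250–385, with ends nearly flush. Next, the handle.

```bash
python3 -m handwheel '[[[0.06,0,0,0,0,0.08,0.028],[0.12,0,0.0,0,0,0.153,0.028],[0.18,0,0.0,0.005,0.003,0.153,0.028],[0.24,0,0.0,0.005,0.003,0.153,0.028],[0.3,-0.001,0.005,0.005,0.003,0.153,0.028],[0.336,-0.001,0.01,0.005,0.003,0.153,0.028],[0.336,-0.001,0.01,0.005,0.003,0.153,0.028],[0.336,-0.001,0.01,0.005,0.003,0.153,0.028]]]'
python3 - <<'E'
from h import *
o,im=save('wrist','pics/w6.png'); print(o['position'],o['ft_force'],o['grip_width']*85.4)
E
python3 g.py .442 -.021 .15 90.5
```

```text
clock: 8.95
position: [0.4406, -0.0207, 0.1956]
ee_rot: [0.704, 0.71, -0.001, -0.003]
ft_force: [0.1, -0.2, 0.1]
grip_width: 0.331
[ 0.44059806 -0.02072166  0.19564119] [ 0.11865391 -0.24470956  0.14940936] 28.261438851956854
shift [-0.0001  0.0015  0.0457] turn [-0.0054 -0.0026 -0.0009] t 9.0 yaw now 90.45
```

View pics/w6.png

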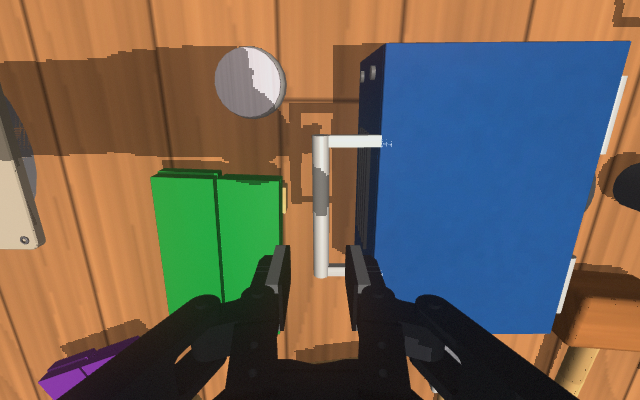

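The bar is centred between the fingers, from about (320,137) to (321,277). I'll check its position.

Run:
```python
from h import *
o=manip.get_obs()
for uv in [(320.5,142),(321,271)]: print(onz('wrist',uv,.123,o))
for uv in [(386,43),(377,333),(631,42),(551,334)]: print('flap',onz('wrist',uv,.126,o))
```

```text
[0.44222998 0.0294635  0.123     ]
[ 0.44371261 -0.07081725  0.123     ]
flap [0.48155865 0.09040396 0.126     ]
flap [ 0.49071137 -0.1270704   0.126     ]
flap [0.63029128 0.09201365 0.126     ]
flap [ 0.63433679 -0.12627475  0.126     ]
```

```bash
python3 -m handwheel '[[[0,0.0022,0.04,-0.0054,-0.0026,0,0.028],[0,0.0022,0.065,-0.0054,-0.0026,0,0.028],[0,0.0022,0.08,-0.0054,-0.0026,0,0.028],[0,0.0022,0.0876,-0.0054,-0.0026,0,0.028],[0,0.0022,0.0876,-0.0054,-0.0026,0,0.028]]]' 40; python3 g.py .443 -.021 .108 90.5;python3 -m handwheel '[[[0,0,0,0,0,0,0.005],[0,0,0,0,0,0,0.005],[0,0,0,0,0,0,0.005],[0,0,0,0,0,0,0.005]]]' 40;  python3 g.py .443 -.021 .108 90.5
```

```text
clock: 9.62
position: [0.4424, -0.0199, 0.1081]
ee_rot: [0.704, 0.71, -0.0, -0.0]
ft_force: [0.3, -0.5, 0.3]
grip_width: 0.322
shift [-0.0011  0.0006  0.0001] turn [-0.0002  0.0001  0.0002] t 9.625 yaw now 90.51
clock: 10.12
position: [0.4425, -0.0196, 0.1088]
ee_rot: [0.704, 0.71, 0.0, 0.0]
ft_force: [-2.8, -1.4, 6.6]
grip_width: 0.122
shift [-0.0014  0.0005  0.0008] turn [ 0.0006 -0.0005  0.0009] t 10.125 yaw now 90.55
```

```bash
python3 -m handwheel '[[[0,0.001,-0.019,0,0,0,0.005],[0,0.0038,-0.0377,0,0,0,0.005],[0,0.0085,-0.0561,0,0,0,0.005],[0,0.015,-0.074,0,0,0,0.005],[0,0.0233,-0.0911,0,0,0,0.005],[0,0.0332,-0.1073,0,0,0,0.005],[0,0.0447,-0.1224,0,0,0,0.005],[0,0.0576,-0.1363,0,0,0,0.005]]]';  python3 g.py .443 -.021 .108 90.5
python3 - <<'E'
from h import *
save('wrist','pics/w7.png')
E
```

```text
clock: 11.12
position: [0.4981, -0.0188, 0.2444]
ee_rot: [0.704, 0.711, -0.001, -0.002]
ft_force: [-8.3, 0.8, 1.3]
grip_width: 0.122
shift [-0.0018 -0.0544  0.1366] turn [-0.0051 -0.001   0.0013] t 11.125 yaw now 90.58
```

View pics/w7.png

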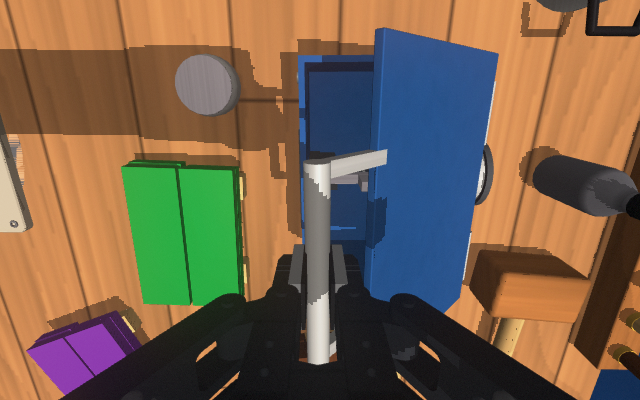

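The flap is following (box interior visible, bar held at (318,165–360)). Continuing the arc.

```bash
python3 -m handwheel '[[[0,0.0143,-0.0125,0,0,0,0.005],[0,0.0297,-0.0236,0,0,0,0.005],[0,0.0462,-0.033,0,0,0,0.005],[0,0.0636,-0.0408,0,0,0,0.005],[0,0.0816,-0.0468,0,0,0,0.005],[0,0.1001,-0.0509,0,0,0,0.005],[0,0.119,-0.0532,0,0,0,0.005],[0,0.1379,-0.0536,0,0,0,0.005]]]';  python3 -m handwheel '[[[0,0,0,0,0,0,0.005],[0,0,0,0,0,0,0.005]]]'; python3 g.py .633 -.021 .298 90.5
python3 - <<'E'
from h import *
save('wrist','pics/w8.png')
E
```

```text
clock: 12.18
position: [0.6379, -0.0168, 0.2986]
ee_rot: [0.703, 0.711, 0.0, -0.001]
ft_force: [-4.7, 2.3, 3.7]
grip_width: 0.122
clock: 12.42
position: [0.6382, -0.0169, 0.2983]
ee_rot: [0.703, 0.711, 0.001, 0.0]
ft_force: [3.2, 3.4, 1.5]
grip_width: 0.121
shift [-0.004  -0.0053  0.0003] turn [ 0.0015 -0.0009  0.002 ] t 12.425 yaw now 90.61
```

View pics/w8.png

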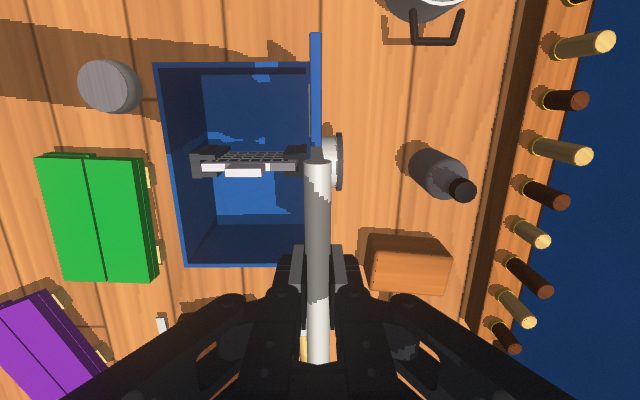

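The flap is about upright and the plate is visible, with its tab around (224–262, 163–177). I'll push the flap slightly past vertical for clearance, then let go and rise.

```bash
python3 -m handwheel '[[[0,0.009,0.0005,0,0,0,0.005],[0,0.017,0.0015,0,0,0,0.005],[0,0.017,0.0015,0,0,0,0.005],[0,0.017,0.0015,0,0,0,0.03],[0,0.017,0.0015,0,0,0,0.03],[0,0.017,-0.02,0,0,0,0.03],[0,0.017,-0.06,0,0,0,0.03],[0,0.017,-0.08,0,0,0,0.03]]]'; python3 g.py .557 -.019 .30 180
python3 - <<'E'
from h import *
save('wrist','pics/w9.png')
E
```

```text
clock: 13.48
position: [0.6547, -0.0184, 0.3798]
ee_rot: [0.704, 0.71, 0.0, 0.001]
ft_force: [0.3, -0.3, -0.5]
grip_width: 0.35
shift [ 0.0003 -0.0978  0.0797] turn [ 8.0000e-04  1.4000e-03 -1.5621e+00] t 13.475 yaw now 90.5
```

View pics/w9.png

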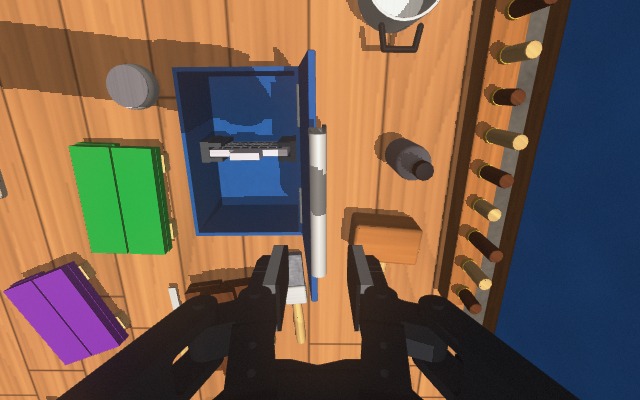

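The flap stays open, with its edge at columns 300–316. I'll measure the tab from an enlarged crop while moving back and turning the gripper.

```bash
python3 -m handwheel '[[[0,-0.04,0,0,0,-0.1,0.05],[0,-0.08,0.0,0,0,-0.25,0.05],[0,-0.098,0.0,0,0,-0.43,0.05],[0,-0.098,0.0,0,0,-0.61,0.05],[0,-0.098,0.02,0,0,-0.79,0.05],[0,-0.098,0.04,0,0,-0.97,0.05],[0,-0.098,0.06,0,0,-1.15,0.05],[0,-0.098,0.08,0,0,-1.33,0.05]]]';  python3 g.py .557 -.019 .30 180
python3 - <<'E'
from h import *
im=cv2.imread('pics/w9.png'); cv2.imwrite('pics/w9c.png',cv2.resize(im[120:180,180:310],None,fx=6,fy=6,interpolation=cv2.INTER_CUBIC))
E
```

```text
clock: 14.52
position: [0.5561, -0.019, 0.2963]
ee_rot: [0.113, 0.994, -0.0, -0.001]
ft_force: [-0.6, 0.2, 0.5]
grip_width: 0.585
shift [-0.0009  0.0002 -0.0037] turn [-0.0004 -0.0012 -0.2258] t 14.525 yaw now 167.07
```

View pics/w9c.png

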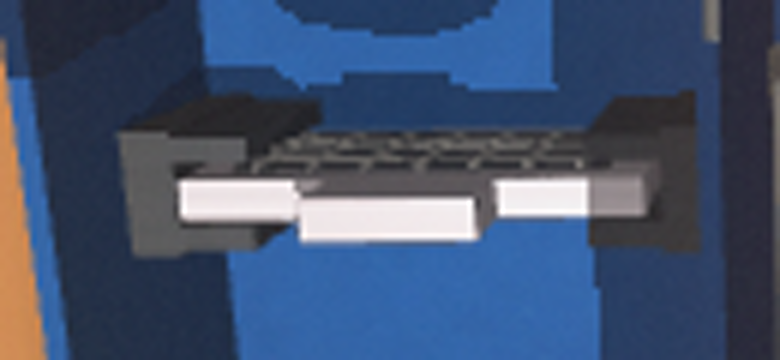

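The tab's top face is at crop (300–475, 197–241).

```bash
python3 -m handwheel '[[[-0.001,0,-0.003,0,0,-0.1,0.05],[-0.001,0,-0.003,0,0,-0.21,0.05],[-0.001,0,-0.003,0,0,-0.21,0.05]]]'
python3 - <<'E'
from h import *
q=np.array([.704,.710,0,.0005]);q/=np.linalg.norm(q)
o=dict(position=np.array([.6547,-.0184,.3798]),ee_rot=q)
P=np.array([onz('wrist',(180+a/6,120+b/6),.111,o) for a,b in [(300,197),(474,197),(476,241),(302,241)]]);print(P.round(4),P.mean(0))
o,im=save('wrist','pics/w10.png'); print(o['position'])
E
```

```text
clock: 14.9
position: [0.5573, -0.0192, 0.3002]
ee_rot: [0.011, 1.0, -0.0, -0.001]
ft_force: [0.2, 0.6, 0.5]
grip_width: 0.584
[[ 0.5406 -0.0135  0.111 ]
 [ 0.5787 -0.0132  0.111 ]
 [ 0.5787 -0.023   0.111 ]
 [ 0.5402 -0.0233  0.111 ]] [ 0.55953397 -0.01821968  0.111     ]
[ 0.55725716 -0.01915393  0.30015878]
```

View pics/w10.png

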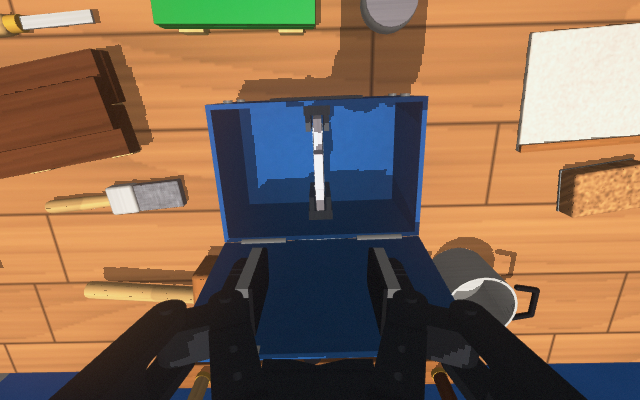

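The tab measures 38.5 × 9.8 mm (given 40 × 10), centred at (0.5595, −0.018). Descending.

```bash
python3 g.py .559 -.0182 .080 180.5
```

```text
shift [-0.0019  0.0009  0.2203] turn [-0.0001 -0.001  -0.0327] t 14.95 yaw now 178.63
```

```bash
python3 -m handwheel '[[[-0.002,0.001,0.04,0,0,-0.032,0.05],[-0.002,0.001,0.08,0,0,-0.032,0.05],[-0.002,0.001,0.12,0,0,-0.032,0.05],[-0.002,0.001,0.15,0,0,-0.032,0.05],[-0.002,0.001,0.15,0,0,-0.032,0.05]]]' 50
python3 - <<'E'
from h import *
o,im=save('wrist','pics/w11.png'); print(o['position'],o['ft_force'])
E
python3 g.py .559 -.0182 .080 180.5
```

```text
clock: 15.58
position: [0.558, -0.0179, 0.1488]
ee_rot: [-0.004, 1.0, -0.0, -0.002]
ft_force: [-0.8, -0.1, 0.1]
grip_width: 0.582
[ 0.55804061 -0.01790281  0.14884178] [-0.8437613  -0.08401385  0.1165283 ]
shift [ 0.0001 -0.0002  0.0707] turn [-0.0004 -0.0016  0.0004] t 15.625 yaw now -179.48
```

View pics/w11.png

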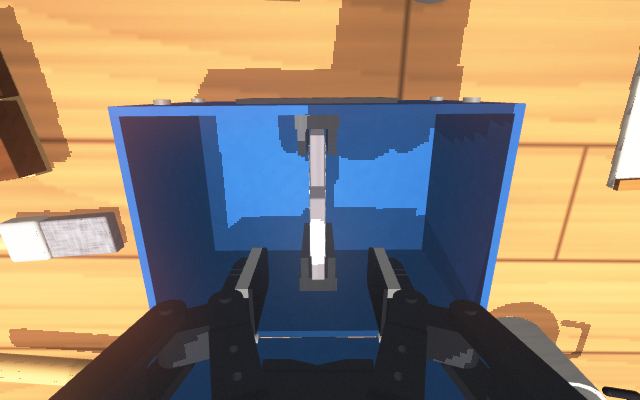

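The plate (columns 309–327) is centred between the fingers and nothing touches. Descending to the tab and closing.

```bash
python3 -m handwheel '[[[0,0,0.03,0,-0.0016,0,0.05],[0,0,0.055,0,-0.0016,0,0.05],[0,0,0.0695,0,-0.0016,0,0.05],[0,0,0.0695,0,-0.0016,0,0.03],[0,0,0.0695,0,-0.0016,0,0.002],[0,0,0.0695,0,-0.0016,0,0.002],[0,0,0.0695,0,-0.0016,0,0.002],[0,0,0.0695,0,-0.0016,0,0.002]]]' 50; python3 -m handwheel '[[[0,0,-0.005,0,0,0,0.002],[0,0,-0.015,0,0,0,0.002],[0,0,-0.03,0,0,0,0.002]]]'; python3 g.py .56 -.0182 .080 180.5
```

```text
clock: 16.62
position: [0.5607, -0.0179, 0.0828]
ee_rot: [-0.005, 1.0, 0.0, 0.002]
ft_force: [-0.6, -0.2, 6.8]
grip_width: 0.107
clock: 17.0
position: [0.5593, -0.0178, 0.112]
ee_rot: [-0.005, 1.0, 0.0, 0.0]
ft_force: [0.6, -0.2, -2.2]
grip_width: 0.109
shift [-0.0007 -0.0004  0.032 ] turn [0.     0.0006 0.002 ] t 17.0 yaw now -179.39
```

```bash
python3 -m handwheel '[[[0,0,-0.02,0,0,0,0.002],[0,0,-0.045,0,0,0,0.002],[0,0,-0.07,0,0,0,0.002],[0,0,-0.095,0,0,0,0.002],[0,0,-0.12,0,0,0,0.002],[0,0,-0.14,0,0,0,0.002],[0,0,-0.14,0,0,0,0.002],[0,0,-0.14,0,0,0,0.002]]]'
python3 - <<'E'
from h import *
o,im=save('wrist','pics/w12.png'); print(o['position'],o['ft_force'],o['grip_width'])
save('scene','pics/s12.png')
E
python3 g.py .475 .349 .238 180
```

```text
clock: 18.0
position: [0.559, -0.0178, 0.2508]
ee_rot: [-0.005, 1.0, 0.0, 0.0]
ft_force: [-0.4, 0.2, -2.6]
grip_width: 0.106
[ 0.55901852 -0.01777777  0.25078991] [-0.40982364  0.24022449 -2.55194462] 0.10599078489748927
shift [0.0799 0.3677 0.0124] turn [-0.     -0.0002  0.0108] t 18.1 yaw now -179.38
```

View pics/w12.png

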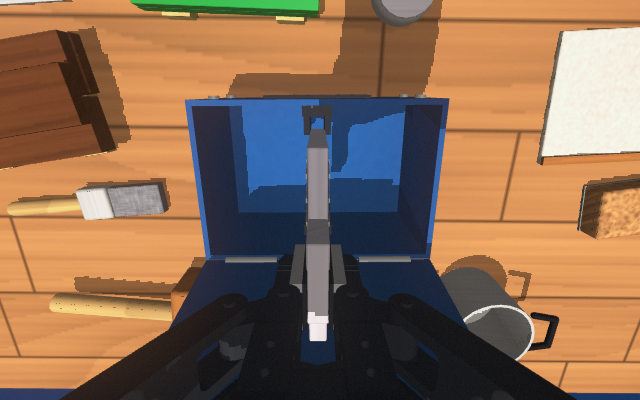

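View pics/s12.png

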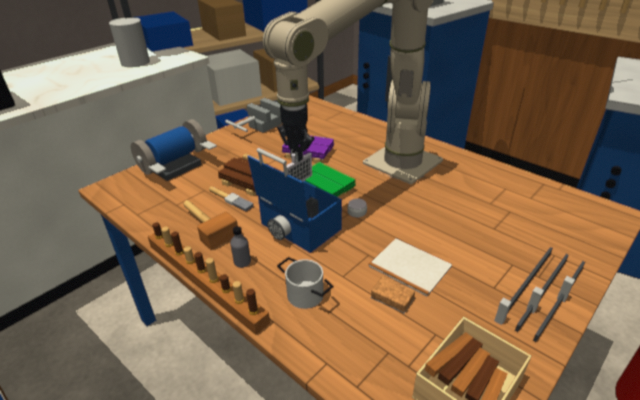

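The plate is out and upright in the fingers, and the flap is still open. Moving to the board, backing away from the flap first.

```bash
python3 -m handwheel '[[[0.03,0.01,0,0,0,0,0.002],[0.05,0.05,0,0,0,0,0.002],[0.06,0.1,0,0,0,0.01,0.002],[0.065,0.15,0,0,0,0.01,0.002],[0.07,0.2,0,0,0,0.01,0.002],[0.075,0.25,0,0,0,0.01,0.002],[0.08,0.3,0,0,0,0.01,0.002],[0.08,0.335,0.006,0,0,0.01,0.002]]]'
python3 - <<'E'
from h import *
o,im=save('wrist','pics/w13.png'); print(o['position'],o['ft_force'],o['grip_width'])
E
python3 g.py .475 .349 .238 180
```

```text
clock: 19.1
position: [0.4748, 0.3189, 0.2447]
ee_rot: [-0.002, 1.0, 0.0, 0.0]
ft_force: [1.1, -0.4, -2.8]
grip_width: 0.106
[0.47476697 0.31886148 0.24465054] [ 1.12739956 -0.43634647 -2.80206927] 0.10586403401968884
shift [-0.002   0.0258  0.0051] turn [ 0.0009 -0.0011  0.0075] t 19.15 yaw now -179.57
```

View pics/w13.png

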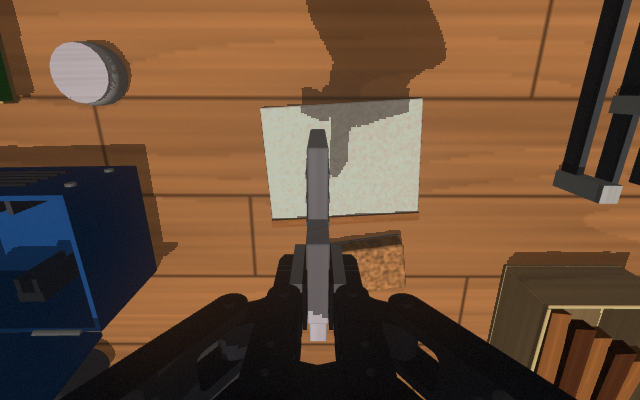

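The plate hangs upright over the board, whose corners are at (261,107), (422,98), (418,211), (272,219). I'll check the board centre from here.

```bash
python3 - <<'E'
from h import *
o=manip.get_obs()
P=np.array([onz('wrist',p,.01,o) for p in [(261,107),(422,98),(418,211),(272,219)]]);print(P.round(3),P.mean(0))
E
python3 g.py .477 .35 .238 180
```

```text
[[0.408 0.259 0.01 ]
 [0.397 0.443 0.01 ]
 [0.534 0.453 0.01 ]
 [0.547 0.266 0.01 ]] [0.47129978 0.35528393 0.01      ]
shift [-0.004   0.0268  0.0051] turn [ 0.0009 -0.0011  0.0075] t 19.15 yaw now -179.57
```

```bash
python3 -m handwheel '[[[0,0.015,0.003,0,-0.001,0,0.002],[0,0.03,0.006,0,-0.001,0,0.002],[0,0.03,0.006,0,-0.001,0,0.002],[0,0.03,0.006,0,-0.001,0,0.002],[0,0.03,0.006,0,-0.001,0,0.002],[0,0.03,0.006,0,-0.001,0,0.002]]]'
python3 - <<'E'
from h import *
o,im=save('wrist','pics/w14.png'); print(o['position'],o['ft_force'],o['grip_width'],abs(o['joint_velocities']).max())
save('scene','pics/s14.png')
save('top','pics/t14.png')
E
```

```text
clock: 19.9
position: [0.476, 0.3459, 0.2396]
ee_rot: [-0.0, 1.0, 0.0, 0.001]
ft_force: [1.0, 0.1, -2.9]
grip_width: 0.102
[0.47601696 0.34588353 0.23955099] [ 1.00285221  0.13102483 -2.91082347] 0.10202236483051587 0.002769130332808532
```

View pics/s14.png

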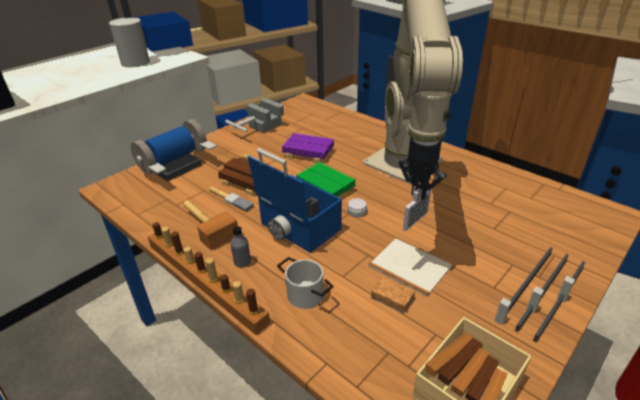

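View pics/t14.png

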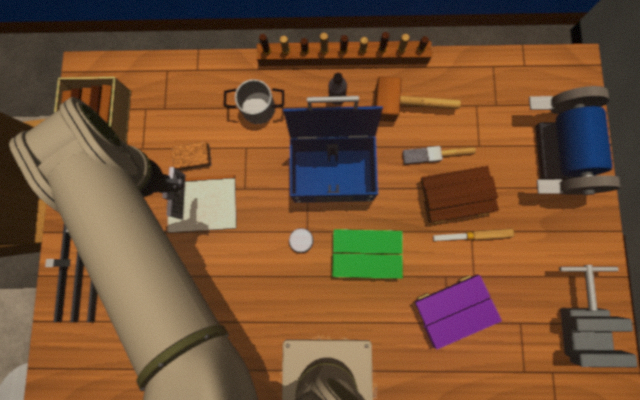

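View pics/w14.png

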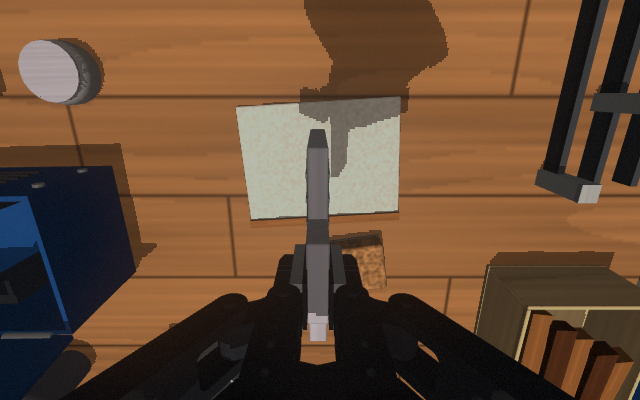

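Final checks: the plate is upright and still over the board at (0.476, 0.346), with the board centre measured at (0.472, 0.353). Its lower edge is about 0.162 m up. The flap is open, the slat is on the stack, and the bystanders sit at their original pixels. In the top view the plate appears at (175,195), left of the board centre, which fits its height parallax.

Run:
```python
from h import *
print(proj('top',[.476,.346,.2]))
print(manip.hand_in()); o=manip.get_obs(); print(o['clock'],o['position'],o['grip_width'])
```

```text
(np.float64(176.30045002807336), np.float64(192.02775810226845))
the job is handed in; nothing more can be done
None
the job is handed in; nothing more can be done
```

I finished the job and handed it in at about 20 s on the robot's clock; the limit is 66 s. `hand_in` gives no verdict.

- **Slat:** I laid it on the middle of the brown stack and let go. The wrist view showed it centred crosswise, lined up, and within a few mm lengthwise.
- **Flap:** I swung it up by the loop handle to an estimated 1.7 rad, and it was still open in the last pictures.
- **Plate:** I drew it out by its tab and it ended upright and still over the board, held with a 50 N grip setting. Its lower edge is about 15 cm above the board.
- **Position over the board:** The plate is at (0.476, 0.346). The board centre measured (0.473, 0.349) from the top camera and (0.471, 0.355) from the wrist camera, so it should be within about 1 cm.
- **Rest of the bench:** By eye, everything else looked unmoved in the last top and scene views.

No check failed. The two cameras disagreed by about 3–5 mm on the box and slat and up to 6 mm on the board, all well inside the tolerances. I set the slat down with about 18 N of contact, and I estimated the flap's final angle from the handle position rather than measuring it directly.

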